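# Bolt the hatch of the laser light-source box

### The arm

A 6-joint arm with a two-finger parallel gripper is mounted at the origin on the work surface. World frame = base frame: x ahead of the robot, y to its left, z up, the work surface at z = 0. Lengths are in m, angles in rad, forces in N, time in s.
With the tool pointing down it reaches from about 0.4 to 0.925 m from the base axis. Payload 3.4 kg.
Tool frame: the origin (TCP) lies at the very end of the fingers, on their centre line; the grasp point (between the pads) lies 19 mm behind it (arm.grip_depth is the distance from the TCP to the grasp point, in m); z points along the fingers, y is the line along which they close (so a half turn about z gives the same grasp; the last joint's range is limited). The gripper opens to 85 mm and grips with 20 to 120 N. Pads are 22 mm wide; open, the fingers measure 114 mm over their backs; the gripper's body (76 mm by 85 mm) begins 54 mm behind the grasp point. The pads swing forward as they close: fully open they stand 13 mm farther back than shut.
Start: joints at [-1.306, 0.307, 1.506, -0, 1.328, -0.073], TCP at [0.191, -0.543, 0.231] pointing down, gripper open.
Joint ranges: [-3.12, 3.12], [-1.05, 2.28], [0.14, 2.33], [-1.42, 4.57], [0.1, 2.73], [-2.68, 2.68]. Speed limits (rad/s): [2.57, 2.57, 3.14, 3.14, 3.14, 3.14].

### API

Orientations are given as a unit quaternion [x, y, z, w].
In Python, from station import arm gives the robot as it stands.
- The arm moves only by the shell command python3 -m jog 'ROWS' [OPENING] [FORCE]. ROWS is JSON, a list of rows, each a list of 4 numbers: the shift along the world's x, y, z in mm, then the turn about the world's z in rad. In form: [[tx, ty, tz, yaw], ...]. A call has 1 to 12 rows; each row is the pose to reach, as a shift and turn from the pose commanded when the call began; what a row does not reach only later rows make up. A row lasts 1/8 s, in which the tool goes at most 62.5 mm and 10.7 degrees, less where a joint would pass 70% of its speed; a pose out of reach is approached as far as the arm can. A call with a gripper value outside its range is refused whole. OPENING is the opening, from 0 (shut) to 1 (fully open), set as the call begins (- or left out, the last holds). The fingers move at their own pace and stop on an object; FORCE is the grip in N (left out, the last holds). Time passes only in rows, so rows that repeat a pose let the fingers close. It gives the time, the measured TCP pose, the force, the opening and the grip force at its end, in the units of the state.
- arm.sense(): the state, without advancing time (a new reading comes with each control period).
- arm.capture(name): name is "scene" or "top" or "wrist"; returns a dict with "image" (384x512x3 uint8, blue, green, red), "depth" (384x512 float32, m along the optical axis (not along the pixel's ray), 0 where there is no reading), "fx", "fy", "cx", "cy" (pixels), "R" (3x3) and "t" (3): a world point X has camera coordinates R X + t. Camera axes: x right, y down, z forward; pixel columns grow to the right and rows downward; lengths in m; the calibration is good to about 2 mm. A picture is of the moment at which its call begins.
- arm.job_done(): hands the job in; it is judged then, once.
The state is a dict: "time": time; "joint_pos": joint angles; "joint_velocities": joint speeds; "joint_efforts": joint torques, N m; "tool_pos": TCP position; "eef_rot": TCP orientation; "force": force on the tool from outside, world axes, zero at the start; "moment": the same for the moment, N m; "grip_width": opening from 0.0 (shut) to 1.0 (fully open); "gripper_force": force on a finger pad.
Only numpy, scipy, OpenCV 4.12 (cv2) and the standard library are available. Lean on these libraries where they do the work, as an engineer would, in place of code of your own. Each camera call takes 0.05 s, during which the arm holds its last target. There are 200 camera calls.

### The job

The hatch of the microscope's laser light-source box has just been shut: bolt it. Press the long spring safety catch down with one fingertip and keep it held down while another fingertip pushes the bolt by its upright knob all the way home into the keeper on the hatch, then take the fingers away so that the catch springs back up and locks the bolt. Just press and push: pick nothing up, leave the hatch shut and do not shift the things lying about.

Things in the scene. Friction and masses are not known exactly. Their poses are not given: they have to be found in the camera images.
- laser_box: ivory light-source box, 240 x 340 x 110 mm, fixed to the bench. Origin: centre of its underside, z up, deck (top) at z 110. +y is the way the bolt slides home, x runs across it. On the deck (box frame, mm) the bolt's body covers x -42 to 38, y -135 to 0: flat toothed bar at x -13 to 8, catch on the -x side, knob on the +x side; nothing else on it is higher than z 134.
- catch_top (a point): centre of the ribbed top face of the spring safety catch, a steel press bar 22 mm wide (box x) and 84 mm long (box y), level, its top 34 mm above the deck at rest; it goes straight down when pressed and the point moves with it. At rest: box x -27, y -74, z 144.
- bolt_knob (a point): centre of the flat top of the bolt's knob, an upright black post 16 mm across, from 20 to 58 mm above the deck; moves with the bolt. 51 mm across (box +x) from the catch's middle line; with the bolt at 0: box x 24, y -75, z 168.
- keeper (a point): middle of the keeper, the steel staple on the hatch's edge that the bolt's nose enters: box x -14 to 14, y 14 to 34, its top 26 mm above the deck. The point: box x 0, y 24, z 127.
- catch (a joint): how far the catch is pressed, m: 0 up, 0.010 on its stop. The spring takes about 2.5 N to start, 6 N at the bottom. Pressed 0.0055 or more it frees the bolt; let go, its tongue rises between the bolt's teeth (11 mm apart) and stops the bolt at the next tooth.
- bolt (a joint): how far the bolt has slid towards the hatch, m: 0 drawn back, 0.041 fully home on its stop. Starts between 0 and 0.006, is stopped at 0.008 while the catch is up, rubs with about 3 N. Beyond about 0.039 the catch, let go, rises fully behind the last tooth and locks the bolt.
- hatch (a joint): angle of the grey hatch, rad: 0 shut (as it starts, by its own weight), grows as its edge by the bolt lifts. Flush with the deck, box x -100 to 100, y 5 to 160, hinged at y 158; bar handle along x, 100 mm long, at y 95, top 33 mm above the deck.
- driver: screwdriver-like hex driver, 130 mm long, lying on the box's deck on the catch side, along the bolt; origin near its middle; a bystander
- filter_ring: black filter mount ring, 31 mm across, 7 mm high, on the deck on the knob side; origin under its middle; a bystander
- lens_cap: grey lens cap, 38 mm across, 11 mm high, on the deck on the knob side; origin under its middle; a bystander
- oil_bottle: small amber immersion-oil bottle, 34 mm across, 75 mm high, on the bench; origin under its middle; a bystander
- mug: white mug, 82 mm across, 95 mm high, on the bench; origin under its middle; a bystander
- objective: steel microscope objective standing on its wide end, 33 mm across, 46 mm high, on the bench; origin under its middle; a bystander
- slide_box: flat grey slide box, 92 x 182 x 33 mm, on the bench; origin under its middle; a bystander
- petri_dish: clear closed petri dish, 90 mm across, 16 mm high, on the bench; origin under its middle; a bystander

How it is judged:
By the outcome, as a careful person would: the job done as asked, in the order asked, and still so for the second after the job is handed in, with the robot touching nothing.
It also fails if it takes over 32 s, if anything falls off the work surface, if the arm or the gripper's body presses on something with over 40 N, if the wrist force passes 120 N, or if a joint passes its speed limit or range.

## Working session

There is one attempt and no reset: what is moved stays moved. The work goes in short steps, Python scripts to look and compute and a shell command to move; the robot and the scene stay as the last step left them, time stands still between calls to the robot, and variables do not carry over. Pictures are saved under pics/ and viewed, at most 10 in all, crops included, and the job is handed in when it is done.

```bash
mkdir -p pics; ls
python3 - <<'E'
from station import arm
import cv2,numpy as np
for n in("scene","top"):
    c=arm.capture(n); cv2.imwrite(f"pics/{n}1.png",c["image"]); np.savez(f"{n}1.npz",**c)
    print(n,c["fx"],c["fy"],c["cx"],c["cy"],np.round(-c["R"].T@c["t"],3),np.round(c["R"],2).tolist())
s=arm.sense();print(s["time"],s["tool_pos"],s["eef_rot"],s["grip_width"])
E
```

```text
pics
scene 500.0113368497728 500.0113368497728 258.1178249324304 191.58125771280896 [1.612 0.288 1.108] [[-0.25, 0.97, -0.01], [0.64, 0.16, -0.75], [-0.72, -0.19, -0.66]]
top 469.4827663572771 469.4827663572771 257.0773125015194 198.74730256528463 [0.292 0.005 1.969] [[-0.02, -1.0, 0.01], [-0.99, 0.02, -0.13], [0.13, -0.01, -0.99]]
0.1 [ 0.19039753 -0.54191358  0.23046098] [ 9.85770793e-01  1.68092539e-01 -7.69850919e-05 -9.14126034e-04] 1.0008849522988343
```

View pics/top1.png

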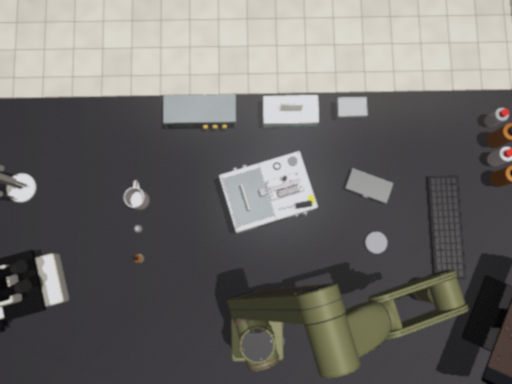

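View pics/scene1.png

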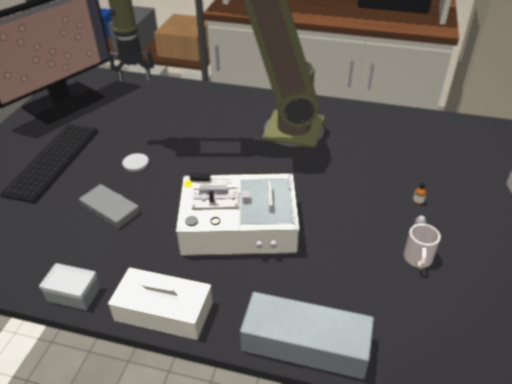

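```bash
cat > h.py <<'E'
import numpy as np,cv2
def ray(c,uv,z):
    uv=np.atleast_2d(uv).astype(float)
    d=np.c_[(uv[:,0]-c["cx"])/c["fx"],(uv[:,1]-c["cy"])/c["fy"],np.ones(len(uv))]@c["R"]
    o=-c["R"].T@c["t"]
    return o+d*((z-o[2])/d[:,2])[:,None]
def proj(c,X):
    p=np.atleast_2d(X)@c["R"].T+c["t"]
    return np.c_[c["fx"]*p[:,0]/p[:,2]+c["cx"],c["fy"]*p[:,1]/p[:,2]+c["cy"]]
E
python3 - <<'E'
from h import *
c=dict(np.load("top1.npz"))
im=c["image"]; dep=c["depth"]
v,u=np.mgrid[0:384,0:512]
P=np.stack([(u-c["cx"])/c["fx"]*dep,(v-c["cy"])/c["fy"]*dep,dep],-1)
W=(P-c["t"])@c["R"]
m=((W[...,2]>0.09)&(W[...,2]<0.2)&(u>200)&(u<335)&(v>140)&(v<240)).astype(np.uint8)
m=cv2.morphologyEx(m,cv2.MORPH_OPEN,np.ones((5,5)))
cn=max(cv2.findContours(m,0,2)[0],key=cv2.contourArea)[:,0]
X=ray(c,cn,0.11)
r=cv2.minAreaRect((X[:,:2]*1000).astype(np.float32));print(r, np.median(W[...,2][m>0]))
print(cv2.boxPoints(r))
cv2.imwrite("pics/crop.png",cv2.resize(im[145:240,210:330],None,fx=6,fy=6,interpolation=cv2.INTER_CUBIC))
E
```

```text
((570.6160278320312, -58.15234375), (241.5974578857422, 339.8199768066406), 15.97348690032959) 0.11214926480099548
[[ 407.7235    71.95436]
 [ 501.23938 -254.74486]
 [ 733.50854 -188.25905]
 [ 639.9927   138.44017]]
```

View pics/crop.png

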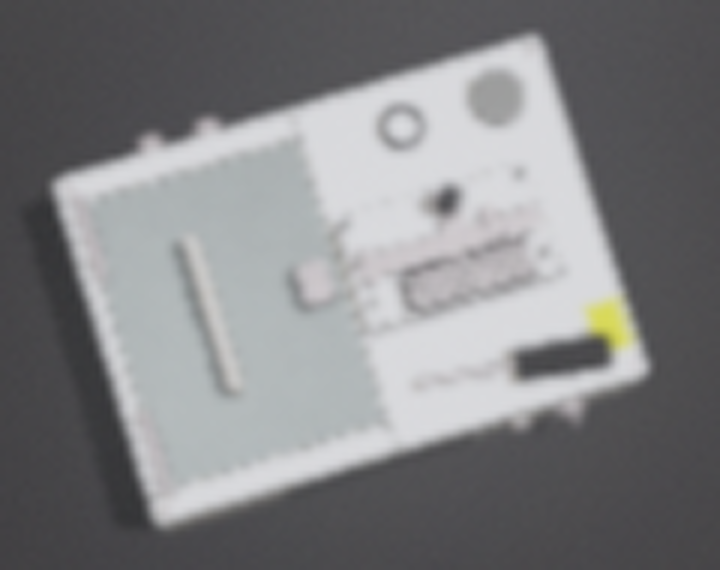

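The box centre is near (571, -58) mm with a yaw of 0.279. The hatch is on the left in the top picture, the dark knob at crop pixel (440, 205), and the ribbed catch at (470, 270). The driver is well clear on the near side. I'll hover with the fingers set for the catch/knob spacing, then look from close by.

```bash
python3 -m jog '[[40,38,20,0.15],[90,86,20,0.33],[140,133,20,0.5],[190,180,20,0.68],[240,228,20,0.86],[290,275,20,1.04],[335,318,20,1.22],[375,356,20,1.38],[406,386,20,1.512],[406,386,20,1.512],[406,386,20,1.512],[406,386,20,1.512]]' 0.43
python3 - <<'E'
from station import arm
from h import *
c=arm.capture("wrist"); cv2.imwrite("pics/w1.png",c["image"]); np.savez("w1.npz",**c)
s=arm.sense();print(s["time"],s["tool_pos"],s["eef_rot"],s["grip_width"],s["force"])
th=0.2788;R=np.array([[np.cos(th),-np.sin(th)],[np.sin(th),np.cos(th)]])
for n,p in dict(catch=(-27,-74,144),knob0=(24,-75,168),keeper=(0,24,136)).items():
    w=np.r_[R@p[:2]+[570.6,-58.15],p[2]]/1000; print(n,w.round(4),proj(c,w))
E
```

```text
time: 1.6
tool_pos: [0.5953, -0.1576, 0.2511]
eef_rot: [0.603, 0.798, -0.001, -0.0]
force: [-0.3, -0.7, -0.1]
grip_width: 0.432
gripper_force: 0.0
1.65 [ 0.59531711 -0.157812    0.25124781] [ 6.02853722e-01  7.97851623e-01 -3.32062384e-04 -2.60140542e-04] 0.4283347314786989 [0.15002023 0.26613665 1.03766278]
catch [ 0.565  -0.1367  0.144 ] [[226.82812696 153.41083327]]
knob0 [ 0.6143 -0.1236  0.168 ] [[286.48614469 159.97162316]]
keeper [ 0.564  -0.0351  0.136 ] [[256.97538508  33.76706082]]
```

View pics/w1.png

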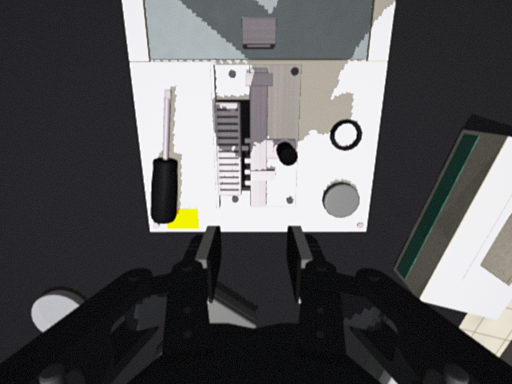

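Run:
```python
from h import *
c=dict(np.load("w1.npz"));im=c["image"]
th=0.2788;R=np.array([[np.cos(th),-np.sin(th)],[np.sin(th),np.cos(th)]])
box=lambda uv,z:((ray(c,uv,z)[:,:2]*1000-[570.6,-58.15])@R).round(1)
print("cam",np.round(-c["R"].T@c["t"],3))
g=im.max(2); m=(g<60).astype(np.uint8); m[:,:272]=0;m[:,305:]=0;m[:138]=0;m[170:]=0
cn=max(cv2.findContours(m,0,2)[0],key=cv2.contourArea)[:,0];print(cv2.boundingRect(cn))
print("knob",box([[287,153]],.168),"deck corners(-120,-170)(120,-170)",box([[150,232],[366,231]],.11),"hatch edge",box([[147,61],[369,61]],.11))
print("catch corners",box([[217,100],[240,100],[217,195],[240,195]],.144))
cv2.imwrite("pics/w1c.png",cv2.resize(im[60:240,140:380],None,fx=3.3,fy=3.3,interpolation=cv2.INTER_CUBIC))
```

```text
cam [ 0.576 -0.085  0.395]
(277, 142, 20, 23)
knob [[ 24.2 -69.2]] deck corners(-120,-170)(120,-170) [[-118.5 -168.7]
 [ 121.8 -167.8]] hatch edge [[-102.     6.6]
 [ 104.4    6.2]]
catch corners [[ -34.   -28.1]
 [ -14.4  -28.1]
 [ -37.4 -113.5]
 [ -15.8 -113.5]]
```

View pics/w1c.png

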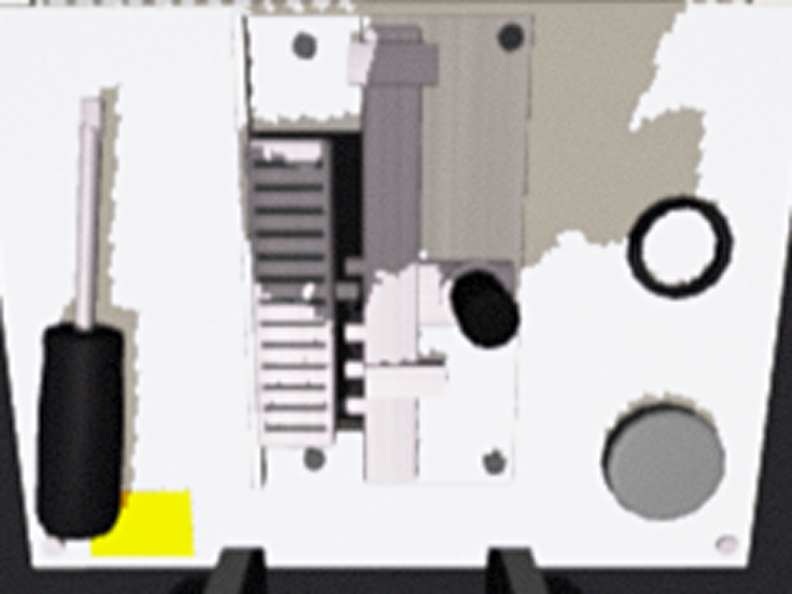

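The knob's top is at pixel (287, 153), so the bolt starts at about 4 mm. The catch spans columns 217-240 and rows 100-195, and the box estimate is off by about (+1, +2) mm in the box frame. Next I'll shift and descend over the catch, behind the knob.

```bash
python3 -m jog '[[1,8.5,-30,0],[1,8.5,-70,0],[1,8.5,-95,0],[1,8.5,-103,0],[1,8.5,-103,0],[1,8.5,-103,0],[1,8.5,-103,0]]'
python3 - <<'E'
from station import arm
from h import *
c=arm.capture("wrist"); cv2.imwrite("pics/w2.png",c["image"]); np.savez("w2.npz",**c)
E
for i in 1 2 3; do python3 -m jog '[[0,0,-1,0],[0,0,-1,0],[0,0,-1,0]]'|egrep 'tool|force'; done
```

```text
time: 2.52
tool_pos: [0.5983, -0.1484, 0.1497]
eef_rot: [0.602, 0.799, 0.0, 0.001]
force: [-0.8, -0.1, 0.0]
grip_width: 0.424
gripper_force: 0.0
tool_pos: [0.5975, -0.1479, 0.1473]
force: [-0.3, -0.4, 0.7]
gripper_force: 0.0
tool_pos: [0.5975, -0.148, 0.1462]
force: [-0.3, 0.5, 0.1]
gripper_force: 0.0
tool_pos: [0.5975, -0.148, 0.1453]
force: [-0.5, 0.5, -0.3]
gripper_force: 0.0
```

View pics/w2.png

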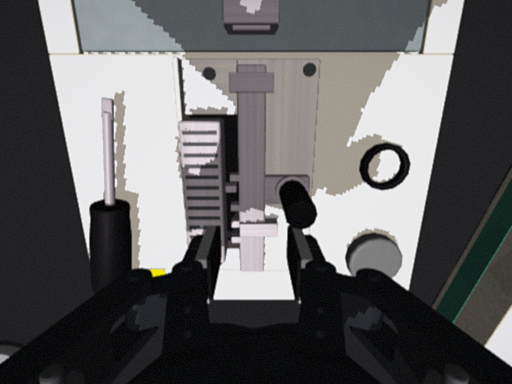

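The picture shows the left finger over the catch (columns 185-218) and the right finger in line behind the knob, whose top is at (303, 210). I'll keep descending until I feel contact.

```bash
for i in 1 2 3 4 5 6; do python3 -m jog '[[0,0,-1,0],[0,0,-1,0],[0,0,-1,0]]'|egrep 'tool|^force'; done
```

```text
tool_pos: [0.5975, -0.148, 0.1443]
force: [0.7, -0.1, -0.3]
tool_pos: [0.5975, -0.148, 0.1433]
force: [0.5, -0.6, 0.3]
tool_pos: [0.5976, -0.1481, 0.1425]
force: [-0.2, 0.1, 2.0]
tool_pos: [0.5976, -0.1481, 0.1414]
force: [0.2, -0.5, 2.4]
tool_pos: [0.5976, -0.1481, 0.1404]
force: [0.3, -0.0, 2.8]
tool_pos: [0.5976, -0.1481, 0.1393]
force: [-0.3, -0.8, 2.9]
```

Contact came at a TCP z of about 0.143. I'll press on to about 8 mm of travel.

```bash
python3 -m jog '[[0,0,-1,0],[0,0,-2,0],[0,0,-3,0],[0,0,-4,0],[0,0,-4,0],[0,0,-4,0]]'|egrep 'tool|^force'; python3 -m jog '[[0,0,-0.3,0],[0,0,-0.3,0]]'|egrep 'tool|^force'
```

```text
tool_pos: [0.5976, -0.1481, 0.1354]
force: [-0.5, -0.3, 4.7]
tool_pos: [0.5976, -0.1481, 0.135]
force: [0.8, -0.9, 4.4]
```

```bash
python3 -m jog '[[-1.1,3.8,0,0],[-2.2,7.7,0,0],[-2.8,9.6,0,0],[-2.8,9.6,0,0]]'|egrep 'tool|^force'; python3 -m jog '[[-0.7,2.4,0,0],[-1.4,4.8,0,0],[-2.1,7.2,0,0],[-2.8,9.6,0,0],[-2.8,9.6,0,0]]'|egrep 'tool|^force'
python3 - <<'E'
from station import arm
from h import *
c=arm.capture("wrist"); cv2.imwrite("pics/w3.png",c["image"])
E
```

```text
tool_pos: [0.5953, -0.1394, 0.1352]
force: [0.9, -5.5, 3.7]
tool_pos: [0.5925, -0.1296, 0.1352]
force: [0.8, -4.7, 3.5]
```

View pics/w3.png

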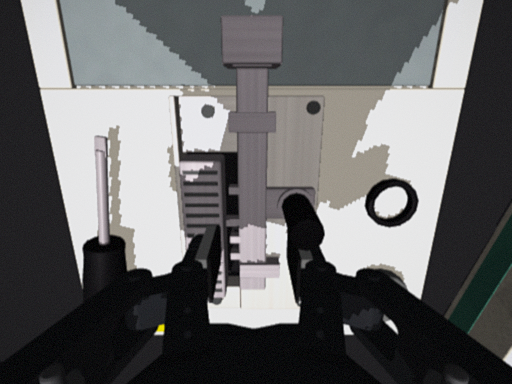

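The bolt is sliding with the catch held down: the finger at (305, 250) is against the knob and the nose is nearing the keeper. I'll continue to the stop.

```bash
python3 -m jog '[[-0.7,2.4,0,0],[-1.4,4.8,0,0],[-2.1,7.2,0,0],[-2.8,9.6,0,0],[-3.5,12,0,0],[-4.2,14.4,0,0],[-4.7,16.3,0,0],[-4.7,16.3,0,0]]'|egrep 'tool|^force'; for i in 1 2 3; do python3 -m jog '[[-0.5,1.9,0,0],[-0.5,1.9,0,0],[-0.5,1.9,0,0]]'|egrep 'tool|^force';done
```

```text
tool_pos: [0.5878, -0.1131, 0.1352]
force: [1.5, -4.7, 3.4]
tool_pos: [0.5872, -0.1112, 0.1352]
force: [0.9, -5.0, 3.6]
tool_pos: [0.5867, -0.1092, 0.1352]
force: [0.9, -4.4, 4.9]
tool_pos: [0.5861, -0.1073, 0.1352]
force: [1.5, -4.8, 4.2]
```

```bash
for i in 1 2 3 4; do python3 -m jog '[[-0.3,1,0,0],[-0.3,1,0,0],[-0.3,1,0,0]]'|egrep 'tool|^force';done
```

```text
tool_pos: [0.5859, -0.1064, 0.1352]
force: [1.7, -5.0, 4.0]
tool_pos: [0.5859, -0.1063, 0.1353]
force: [2.0, -7.6, 2.6]
tool_pos: [0.5859, -0.1063, 0.1353]
force: [2.9, -10.0, 3.1]
tool_pos: [0.5859, -0.1062, 0.1353]
force: [3.1, -12.8, 2.3]
```

The bolt is on its stop: the TCP has stalled and the push force is rising. I'll ease the push and lift straight up so the catch rises while the bolt is still home.

```bash
python3 -m jog '[[0.5,-1.8,0,0],[0.6,-2.2,0,0],[0.6,-2.2,3,0],[0.6,-2.2,7,0],[0.6,-2.2,12,0],[0.6,-2.2,20,0],[0.6,-2.2,45,0],[0.6,-2.2,80,0],[0.6,-2.2,110,0],[0.6,-2.2,110,0],[0.6,-2.2,110,0],[0.6,-2.2,110,0]]'
python3 - <<'E'
from station import arm
from h import *
c=arm.capture("wrist"); cv2.imwrite("pics/w4.png",c["image"][:300]); np.savez("w4.npz",**c)
E
```

```text
time: 13.25
tool_pos: [0.5838, -0.1043, 0.243]
eef_rot: [0.602, 0.799, -0.001, -0.002]
force: [-0.6, -0.5, -0.9]
grip_width: 0.433
gripper_force: 0.0
```

View pics/w4.png

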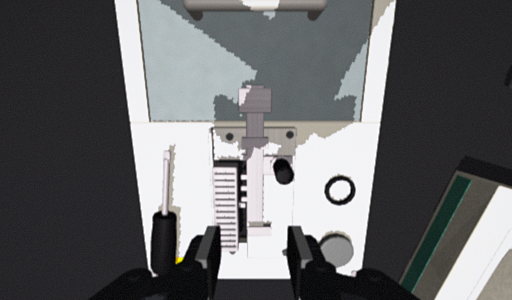

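Run:
```python
from h import *
th=0.2788;R=np.array([[np.cos(th),-np.sin(th)],[np.sin(th),np.cos(th)]])
for f,box,k in(("w1.npz",(218,240,105,190),(287,153)),("w4.npz",(217,238,170,235),(283,168))):
    c=dict(np.load(f));dep=c["depth"];v,u=np.mgrid[0:384,0:512]
    P=np.stack([(u-c["cx"])/c["fx"]*dep,(v-c["cy"])/c["fy"]*dep,dep],-1)
    W=(P-c["t"])@c["R"]*1000
    a=W[box[2]:box[3],box[0]:box[1],2];a=a[a<300]; d=W[150:200,340:352,2]
    m=(W[...,2]>162)&(W[...,2]<174)&(abs(u-k[0])<25)&(abs(v-k[1])<25)
    kb=(W[m][:,:2]-[570.6,-58.15])@R
    print("catch z",np.percentile(a,[50,70,90]).round(1),"deck",np.median(W[180:200,190:205,2]).round(1),"knob box",np.median(kb,0).round(1),m.sum())
    h=W[...,2][70:110,160:220];print("hatch z",np.median(h).round(1))
```

```text
catch z [145.2 145.6 146.1] deck 110.9 knob box [ 24.9 -71.3] 298
hatch z 111.2
catch z [145.1 145.6 146.1] deck 110.9 knob box [ 24.8 -30.4] 308
hatch z 110.9
```

```bash
python3 -c "
from station import arm
print(arm.job_done())"
```

```text
the job is handed in; nothing more can be done
None
```

The hatch is bolted: the bolt was pushed home to its stop, the catch has sprung back to its full height behind it, the hatch is still shut, and the job was handed in at about 13 s of the 32 s allowed.

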